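# Prop the parts bin shut with the tall ebony peg

## Task

The zinc parts bin has sagged forward on its pivot pin: first push it back until it is fully shut. Then, pushing low on its foot so that it slides along the shelf and stays standing, push the tall ebony peg up against the front of the bin stand, at the yellow stripe in the middle, to keep the bin from sagging again. Nothing is to be picked up or tipped over; leave the mug, the bronze ring and the two short pegs where they are.

Things in the scene. Friction and masses are not known exactly. Their poses are not given: they have to be found in the camera images.
- stand: Fixed dark wood stand of the bin. Origin on the surface below the middle of the shut bin's front; x points into the bin, y along its front, z up. A sill 25 mm high, 190 long, has its front face at x = 0, flush with the shut bin's front: a peg pushed to +x meets it. A yellow stripe 40 mm wide marks y = 0. 120 mm deep; cheeks 75 mm high at y = +-90 hold the pivot pin (along y, x = 30, z = 55 mm).
- bin (a joint): Forward tilt (rad) of the open-topped zinc bin about the pivot pin: 0 = shut, upright at a hard stop; 0.55 = fully sagged, top towards the stand's -x. Starts at 0.25 to 0.5. Stiff hinge: the bin stays where it is left; 2 to 4 N at the rim push it back. Bin 110 mm deep in x, 160 wide in y; shut, it spans z = 42 to 137 mm and its front is at the stand's x = 0.
- bin_rim (a point): Middle of the upper front edge of the bin; moves with the bin. When shut it lies at x = 0, y = 0, z = 137 mm in the stand's frame; at a tilt of 0.5 it is about 36 mm nearer the front and 23 mm lower.
- tall_peg: Tall loose black ebony peg, standing, 150 mm high, about 0.22 kg. Origin: centre of its underside, z up. Foot 48 mm diameter, 30 mm high; waist 26 to 30; head 40 diameter. Starts 135 to 175 mm in front of the stand, up to 50 mm aside. Pushed above the foot it may topple. A gripper straight down with closed fingers would bump the head: lean it back, or push with the outside of an open finger.
- mug: Bystander: cracked white enamel mug, 76 mm in diameter, 85 mm high, with a handle; origin at the centre of its underside. Not to be moved.
- ring: Bystander: cast bronze counterweight ring lying flat, 72 mm outside diameter, 36 mm hole, 22 mm high; origin at the centre of its underside. Not to be moved.
- short_peg_a: Bystander: short black ebony peg, standing, 30 mm in diameter, 75 mm high; origin at the centre of its underside. Not to be moved.
- short_peg_b: Bystander: like short_peg_a.
Things that resemble listed ones, but are neither listed nor needed, are in the scene too. Leave any purple look-alike of the stand alone.

How it is judged:
By the outcome, as a careful person would: the job done as asked, in the order asked, and still so for the second after the job is handed in, with the robot touching nothing.
It also fails if it takes over 64 s, if anything falls off the work surface, if the arm or the gripper's body presses on something with over 40 N, if the wrist force passes 120 N, or if a joint passes its speed limit or range.

## Robot

A 6-joint arm with a two-finger parallel gripper is mounted at the origin on the work surface. World frame = base frame: x ahead of the robot, y to its left, z up, the work surface at z = 0. Lengths are in m, angles in rad, forces in N, time in s.
With the tool pointing down it reaches from about 0.375 to 0.975 m from the base axis. Payload 3.8 kg.
Tool frame: the origin (TCP) lies between the finger pads; the fingertips stand 19 mm ahead of it and the grasp point (between the pads) is the TCP; y points along the fingers, z is the direction in which the jaws open and shut, and the axes are right-handed (so a half turn about y gives the same grasp; the last joint's range is limited). The gripper opens to 85 mm and grips with 20 to 120 N. Pads are 22 mm wide; open, the fingers measure 114 mm over their backs; the gripper's body (76 mm by 85 mm) begins 54 mm behind the grasp point. The pads swing forward as they close: fully open they stand 13 mm farther back than shut.
Start: joints at [1.148, 0.264, 1.604, -0, 1.274, -0.037], TCP at [0.254, 0.625, 0.25] pointing down, gripper open.
Joint ranges: [-2.63, 2.63], [-0.94, 2.18], [0.31, 2.57], [-1.31, 4.45], [0, 2.66], [-2.55, 2.55]. Speed limits (rad/s): [2.57, 2.57, 3.14, 3.14, 3.14, 3.14].

## Interface

Orientations are given as a 3x3 rotation matrix whose columns are the frame's x, y, z axes.
In Python, from bench import bot, read_camera, job gives the robot as it stands. The module is installed in compiled form; this text tells all that it offers.
- The arm moves only by the tool arm_command, never from a script. Its argument "plan" is a list that holds one entry, the list of rows, each a list of 7 numbers: the opening, from 0 (shut) to 1 (fully open), then the shift along the world's x, y, z in cm, then the turn, a rotation vector about the world's x, y, z in rad. A call has 1 to 12 rows; each row shifts and turns the commanded pose from where the row before left it; what a row does not reach is not made up. A row lasts 1/12 s, in which the tool goes at most 41.7 mm and 7.16 degrees, less where a joint would pass 70% of its speed; a pose out of reach is approached as far as the arm can. A call is refused whole if a number of a shift passes 4.17 or a number of a turn 0.125, either way. A call with a gripper value outside its range is refused whole. The fingers move at their own pace and stop on an object; "grip_force" is the grip in N (left out, the last holds). Time passes only in rows, so rows that do not move let the fingers close. It gives the time, the measured TCP pose, the force and the opening at its end, in the units of the state.
- bot.get_obs(): the state, without advancing time (a new reading comes with each control period).
- read_camera(name): name is "side" or "top" or "wrist"; returns a dict with "frame" (400x640x3 uint8, red, green, blue), "mtx" (3x3 intrinsics, pixels), "distortion" ([k1, k2, p1, p2, k3] as OpenCV has them; the pictures are not rectified), "R" (3x3) and "t" (3): a world point X has camera coordinates R X + t. Camera axes: x right, y down, z forward; pixel columns grow to the right and rows downward; lengths in m; the calibration is good to about 2 mm. A picture is of the moment at which its call begins. There is no depth.
- job.sign_off(): hands the job in, once; it reports no verdict.
The state is a dict: "t": time; "qpos": joint angles; "joint_velocities": joint speeds; "joint_efforts": joint torques, N m; "tool_pos": TCP position; "orientation": TCP orientation; "ft_force": force on the tool from outside, world axes, zero at the start; "moment": the same for the moment, N m; "opening": opening from 0.0 (shut) to 1.0 (fully open).
Only numpy, scipy, OpenCV 4.12 (cv2) and the standard library are available. Lean on these libraries where they do the work, as an engineer would, in place of code of your own. Each camera call takes 0.05 s, during which the arm holds its last target.

## Working session

There is one attempt and no reset: what is moved stays moved. The work goes in short steps, Python scripts to look and compute and a tool call to move; the robot and the scene stay as the last step left them, time stands still between calls to the robot, and variables do not carry over. Pictures are saved under pics/ and viewed, and the job is handed in when it is done.

Besides the shell and the picture viewer there is one more tool, called after "Emit:" as name(argument=value, ...) on one line, values as JSON. arm_command: Moves the arm, as the interface text tells. Its arguments: {"type":"object","properties":{"plan":{"type":"array"},"grip_force":{"type":"number"}},"required":["plan"]}

```bash
mkdir -p pics; python3 - <<'E'
from bench import bot, read_camera
import cv2
for n in ["side","top","wrist"]:
    c=read_camera(n); cv2.imwrite(f"pics/{n}0.png",c["frame"][:,:,::-1])
    print(n,c["mtx"].round(1).tolist(),c["distortion"],c["R"].round(3).tolist(),c["t"].round(3))
o=bot.get_obs();print(o)
E
```

```text
side [[449.1, 0.0, 321.3], [0.0, 449.1, 198.6], [0.0, 0.0, 1.0]] [-0.04686484  0.          0.          0.          0.        ] [[0.697, -0.717, -0.007], [-0.562, -0.541, -0.626], [0.445, 0.441, -0.78]] [-0.393  0.414  0.808]
top [[375.4, 0.0, 328.7], [0.0, 375.4, 200.9], [0.0, 0.0, 1.0]] [0.02662874 0.         0.         0.         0.        ] [[-0.028, -0.999, 0.026], [-0.993, 0.024, -0.117], [0.116, -0.029, -0.993]] [0.034 0.592 0.845]
wrist [[336.2, 0.0, 316.3], [0.0, 336.2, 199.2], [0.0, 0.0, 1.0]] [-0.0441107  0.         0.         0.         0.       ] [[0.376, 0.926, -0.002], [0.888, -0.36, 0.287], [0.265, -0.11, -0.958]] [-0.674 -0.037  0.38 ]
{'t': 0.15, 'qpos': array([ 1.14809726e+00,  2.64592991e-01,  1.60511240e+00, -3.94711740e-05,
        1.27366526e+00, -3.68803271e-02]), 'joint_velocities': array([-7.94998020e-04, -1.23895091e-03, -3.95166614e-03,  7.08338276e-04,
       -3.83194170e-05,  6.02497532e-04]), 'joint_efforts': array([ 4.54013289e-04, -5.15901732e+01, -3.67960238e+01,  8.25829943e-05,
        7.93068524e-03,  4.03036051e-05]), 'tool_pos': array([0.25379081, 0.62488143, 0.24921115]), 'orientation': array([[ 9.26494989e-01, -6.94957177e-04,  3.76306461e-01],
       [-3.76307102e-01, -1.63699103e-03,  9.26493543e-01],
       [-2.78630343e-05, -9.99998419e-01, -1.77818131e-03]]), 'ft_force': array([0.30809881, 0.09518903, 0.573271  ]), 'moment': array([ 0.04981122, -0.01684494,  0.02451336]), 'opening': 0.9997638105363745}
```

View pics/side0.png

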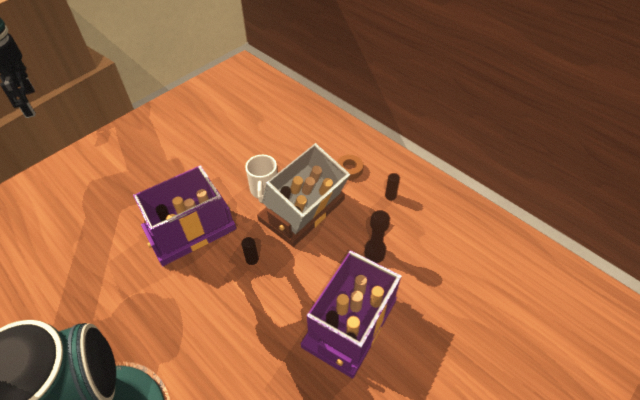

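View pics/top0.png

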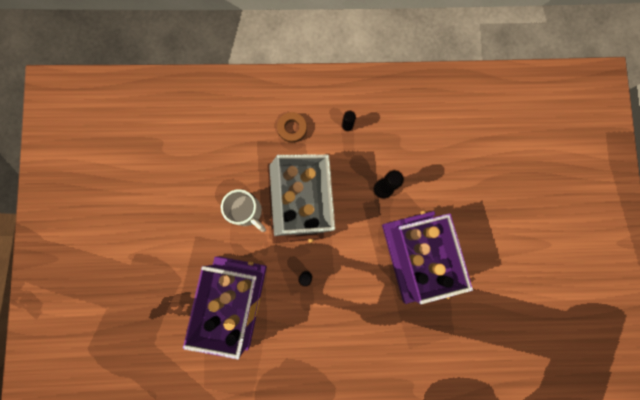

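View pics/wrist0.png

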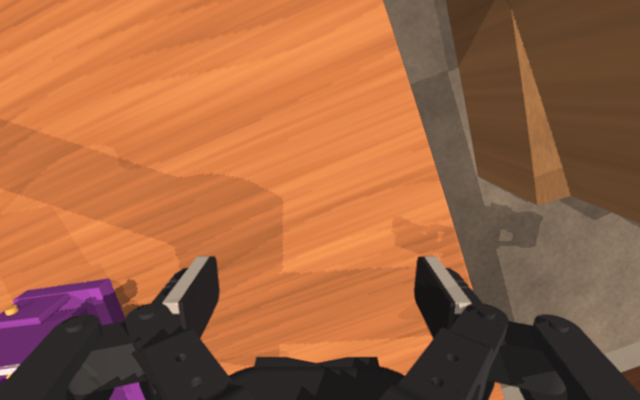

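```bash
cat > h.py <<'E'
import numpy as np, cv2
from bench import bot, read_camera
def ray(c,uv):
    p=cv2.undistortPoints(np.array([[uv]],float),c["mtx"],c["distortion"])[0,0]
    d=c["R"].T@np.array([p[0],p[1],1.]); o=-c["R"].T@c["t"]; return o,d/np.linalg.norm(d)
def onz(c,uv,z):
    o,d=ray(c,uv); return o+d*(z-o[2])/d[2]
def tri(c1,u1,c2,u2):
    o1,d1=ray(c1,u1);o2,d2=ray(c2,u2)
    s=np.linalg.lstsq(np.c_[d1,-d2],o2-o1,rcond=None)[0]
    a=o1+s[0]*d1;b=o2+s[1]*d2; return (a+b)/2,np.linalg.norm(a-b)
def proj(c,X):
    return cv2.projectPoints(np.array([X],float),cv2.Rodrigues(c["R"])[0],c["t"],c["mtx"],c["distortion"])[0][0,0]
def crop(c,x0,y0,w,h,s,fn):
    im=cv2.resize(c["frame"][y0:y0+h,x0:x0+w,::-1],None,fx=s,fy=s,interpolation=cv2.INTER_CUBIC)
    for x in range((x0//20+1)*20,x0+w,20): cv2.putText(im,str(x),((x-x0)*s,8),0,.3,(0,255,255));cv2.line(im,((x-x0)*s,10),((x-x0)*s,16),(0,255,255),1)
    for y in range((y0//20+1)*20,y0+h,20): cv2.putText(im,str(y),(0,(y-y0)*s),0,.3,(0,255,255));cv2.line(im,(20,(y-y0)*s),(26,(y-y0)*s),(0,255,255),1)
    cv2.imwrite(fn,im)
E
python3 - <<'E'
from h import *
t=read_camera("top");s=read_camera("side")
crop(t,240,100,200,150,4,"pics/t1.png");crop(s,230,130,200,150,4,"pics/s1.png")
E
```

```text
(no output)
```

View pics/t1.png

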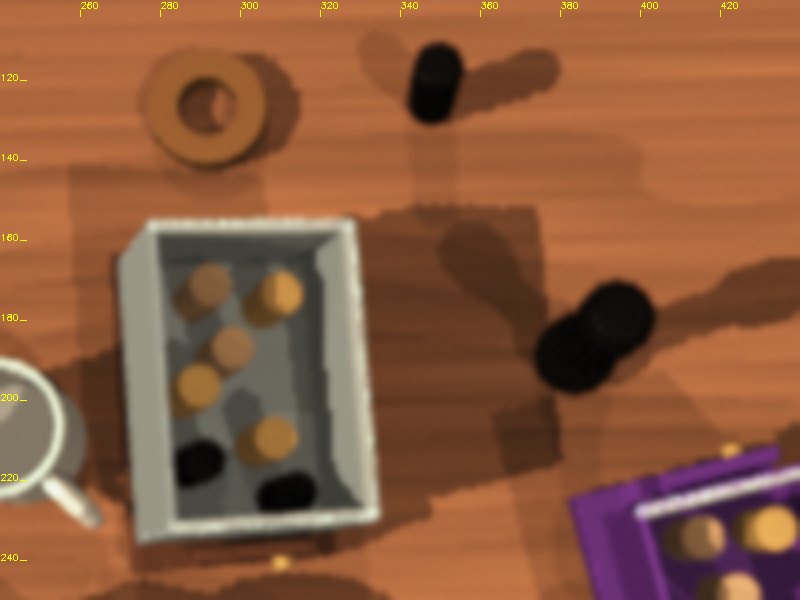

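View pics/s1.png

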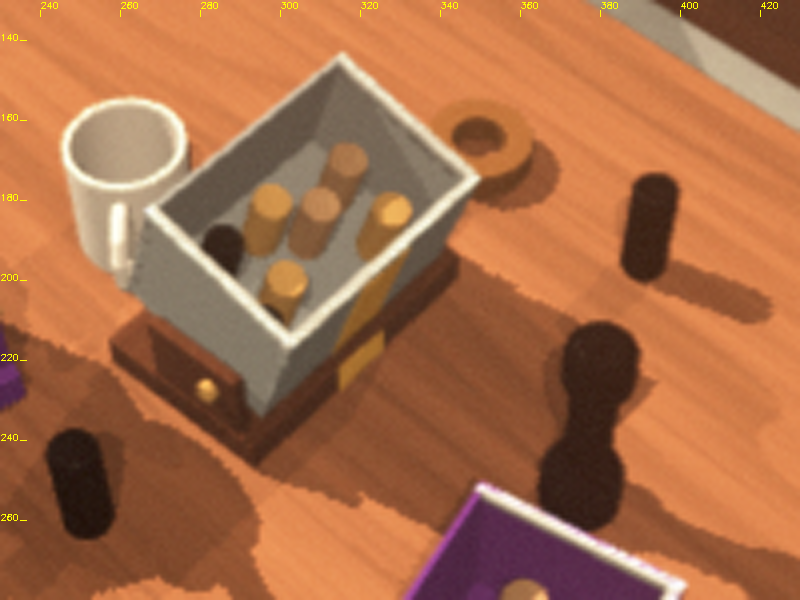

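```bash
python3 - <<'E'
from h import *
t=read_camera("top");s=read_camera("side")
for n,a,b in [("rimfar",(327,155.5),(348.5,175)),("rimnear",(334,229),(302.5,215.5)),("backfar",(277.5,156),(315.5,145)),("backnear",(282,231.5),(268,182.5)),("pin",(310,240.5),(281,227.5)),("peghead",(394,180),(379.5,218)),("short_a",(349,115.5),(394,175.5))]:
    p,e=tri(t,a,s,b);print(n,p.round(4),round(e,4))
# sill top front edge stripe corners side, z=.025
for uv in [(314.5,221),(325.5,212.5),(315,228),(326,218)]: print(uv,onz(s,uv,.025 if uv in[(314.5,221),(325.5,212.5)] else 0).round(4))
for uv in [(294,246.5),(345,198)]: print("base corner",onz(s,uv,0).round(4))
for uv in [(365,251),(386,253),(376,262)]: print("foot",onz(s,uv,0).round(4))
print("topfoot",onz(t,(384,188.5),.03), onz(t,(384,188.5),.01))
print("cam top",-t["R"].T@t["t"],"side",-s["R"].T@s["t"])
E
```

```text
rimfar [0.6793 0.0228 0.1194] 0.0032
rimnear [0.5218 0.0124 0.1261] 0.0021
backfar [0.6741 0.1248 0.1489] 0.0009
backnear [0.5194 0.1172 0.1502] 0.0001
pin [0.5004 0.0644 0.0527] 0.0021
peghead [ 0.6196 -0.1147  0.1414] 0.0017
short_a [ 0.7832 -0.0321  0.076 ] 0.0007
(314.5, 221) [0.5791 0.0377 0.025 ]
(325.5, 212.5) [0.6153 0.0364 0.025 ]
(315, 228) [0.5777 0.0353 0.    ]
(326, 218) [ 0.6175  0.0369 -0.    ]
base corner [0.5062 0.0335 0.    ]
base corner [0.6962 0.0457 0.    ]
foot [ 0.6118 -0.0938  0.    ]
foot [ 0.6413 -0.1323  0.    ]
foot [ 0.6069 -0.1311  0.    ]
topfoot [ 0.61934548 -0.11361413  0.03      ] [ 0.62228543 -0.11720878  0.01      ]
cam top [0.49035478 0.04410161 0.90750267] side [ 0.14714932 -0.41348192  0.88642926]
```

The zinc bin's front faces world −y: rim middle is about (0.600, 0.018, 0.123) and the stand origin about (0.599, 0.039). The tall peg is at about (0.620, −0.115). In the top view these are at about (330,192) and (388,185). I'm moving in with the fingers shut.

Emit:
arm_command(plan=[[[0,1.74,-3.3,0,0,0,-0.1],[0,1.74,-3.3,0,0,0,-0.1],[0,1.74,-3.3,0,0,0,-0.1],[0,1.74,-3.3,0,0,0,-0.1],[0,1.74,-3.3,0,0,0,-0.1],[0,1.74,-3.3,0,0,0,-0.1],[0,1.74,-3.3,0,0,0,-0.1],[0,1.74,-3.3,0,0,0,-0.1],[0,1.74,-3.3,0,0,0,-0.1],[0,1.74,-3.3,0,0,0,-0.1],[0,1.74,-3.3,0,0,0,-0.1],[0,1.74,-3.3,0,0,0,0]]])

```text
t: 1.35
tool_pos: [0.4633, 0.2277, 0.2506]
orientation: [[0.081, 0.001, 0.997], [-0.997, 0.0, 0.081], [-0.0, -1.0, 0.001]]
ft_force: [0.7, -0.3, -0.2]
opening: 0.001
```

Emit:
arm_command(plan=[[[0,1.71,-3.2,0,0,0,0],[0,1.71,-3.2,0,0,0,0],[0,1.71,-3.2,0,0,0,0],[0,1.71,-3.2,0,0,0,0],[0,1.71,-3.2,0,0,0,0],[0,1.71,-3.2,0,0,0,0],[0,1.71,-3.2,0,0,0,0],[0,1.71,-3.0,0,0,0,0],[0,0,0,-2,0,0,0],[0,0,0,-2,0,0,0],[0,0,0,0,0,0,0]]])

```text
t: 2.27
tool_pos: [0.5971, -0.0254, 0.2058]
orientation: [[0.083, -0.008, 0.997], [-0.997, 0.001, 0.083], [-0.001, -1.0, -0.007]]
ft_force: [-1.6, -0.0, -0.8]
opening: 0.001
```

```bash
python3 - <<'E'
from h import *
s=read_camera("side");crop(s,200,60,250,187,3,"pics/s2.png")
print(bot.get_obs()["tool_pos"])
E
```

```text
[ 0.59766527 -0.02490437  0.20758112]
```

View pics/s2.png

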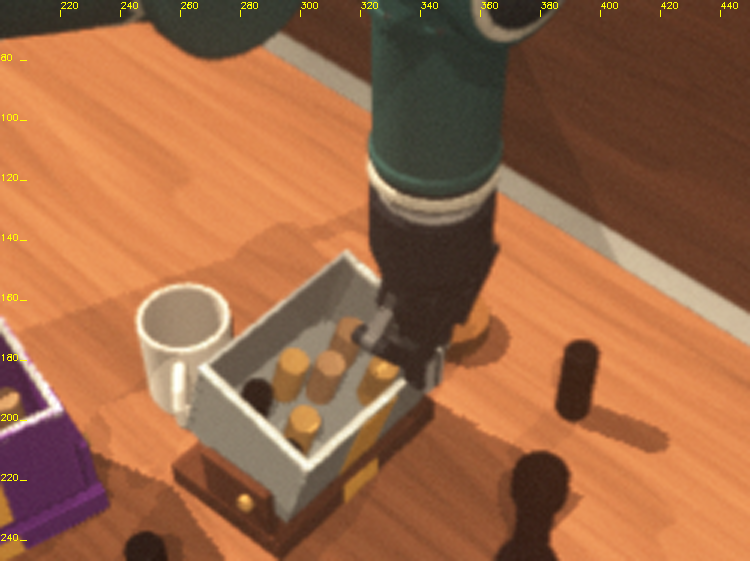

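Emit:
arm_command(plan=[[[0,0.3,-0.5,-2,0,0,0],[0,0,0,-2,0,0,0],[0,0,0,-2,0,0,0],[0,0,0,-1.6,0,0,0],[0,0,0,0,0,0,0],[0,0,0.8,0,0,0,0],[0,-0.05,0.8,0,0,0,0],[0,-0.05,0.8,0,0,0,0],[0,-0.05,0.8,0,0,0,0],[0,-0.05,0.6,0,0,0,0],[0,0,0,0,0,0,0]]])

```text
t: 3.23
tool_pos: [0.6012, 0.0099, 0.1355]
orientation: [[0.086, 0.002, 0.996], [-0.996, 0.0, 0.086], [-0.0, -1.0, 0.002]]
ft_force: [0.2, -0.9, -0.3]
opening: -0.003
```

Emit:
arm_command(plan=[[[0,0,0,-0.3,0,0,0],[0,-0.03,0.4,0,0,0,0],[0,-0.03,0.4,0,0,0,0],[0,-0.03,0.4,0,0,0,0],[0,0,0,0,0,0,0]]])

```text
t: 3.65
tool_pos: [0.5995, 0.0211, 0.1311]
orientation: [[0.085, -0.0, 0.996], [-0.996, 0.001, 0.085], [-0.001, -1.0, -0.0]]
ft_force: [-1.0, -1.1, -0.1]
opening: -0.002
```

Emit:
arm_command(plan=[[[0,-0.02,0.3,0,0,0,0],[0,-0.02,0.2,0,0,0,0],[0,0,0,0,0,0,0]]])

```text
t: 3.9
tool_pos: [0.5992, 0.0259, 0.1312]
orientation: [[0.085, -0.0, 0.996], [-0.996, 0.0, 0.085], [-0.0, -1.0, -0.0]]
ft_force: [0.3, 0.1, -0.6]
opening: -0.001
```

```bash
python3 - <<'E'
from h import *
s=read_camera("side");crop(s,220,100,200,150,4,"pics/s3.png")
o=bot.get_obs();print(o["tool_pos"],o["ft_force"])
E
```

```text
[0.59911173 0.0257955  0.13110544] [ 0.1054553  -0.45859431  0.42082917]
```

View pics/s3.png

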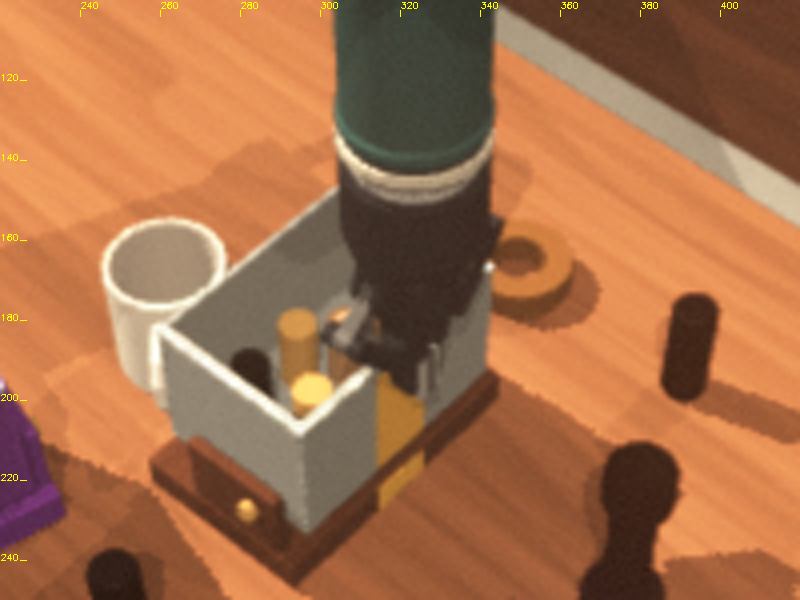

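The bin has swung back (near rim corner now at (295,207)) and looks nearly upright. I'll keep pushing to the hard stop.

Emit:
arm_command(plan=[[[0,-0.02,0.2,0,0,0,0],[0,-0.02,0.2,0,0,0,0],[0,0,0,0,0,0,0]]])

```text
t: 4.2
tool_pos: [0.599, 0.0275, 0.1312]
orientation: [[0.086, 0.0, 0.996], [-0.996, -0.004, 0.086], [0.004, -1.0, -0.0]]
ft_force: [0.4, -7.1, -0.2]
opening: 0.004
```

Emit:
arm_command(plan=[[[0,-0.02,0.2,0,0,0,0],[0,0,0.1,0,0,0,0],[0,0,0,0,0,0,0]]])

```text
t: 4.45
tool_pos: [0.599, 0.0277, 0.1313]
orientation: [[0.086, 0.0, 0.996], [-0.996, -0.008, 0.086], [0.008, -1.0, -0.0]]
ft_force: [1.0, -17.3, -0.3]
opening: -0.003
```

Emit:
arm_command(plan=[[[0,0,-1,0,0,0,0],[0,0,-2,0,0,0,0],[0,0,-1.5,3,0,0,0],[0,0,0,4,0,0,0],[0,0,0,4,0,0,0],[0.4,0,0,3,0,0,0],[0.4,0.4,-3.5,0,0,0,0],[0.4,0.4,-3.5,0,0,0,0],[0.4,0.4,-3.5,0,0,0,0],[0.4,0.4,-3.5,0,0,0,0],[0.4,0.4,-3.5,0,0,0,0],[0.4,0,0,0,0,0,0]]])

```text
t: 5.45
tool_pos: [0.6188, -0.1933, 0.2709]
orientation: [[0.081, 0.0, 0.997], [-0.997, -0.003, 0.081], [0.003, -1.0, 0.0]]
ft_force: [0.2, -0.1, 0.5]
opening: 0.398
```

```bash
python3 - <<'E'
from h import *
s=read_camera("side");crop(s,220,100,200,150,4,"pics/s4.png")
t=read_camera("top");crop(t,260,110,240,180,3,"pics/t4.png")
o=bot.get_obs();print(o["tool_pos"],o["ft_force"],o["opening"])
for uv,z in [((450,216),.14),((400,228),.14),((383,222),.03),((433,211),.03)]: print(onz(t,uv,z).round(3))
E
```

```text
[ 0.61841018 -0.18869336  0.27067283] [-0.44649899 -0.09273399 -0.25137053] 0.4019542712170999
[ 0.543 -0.228  0.14 ]
[ 0.521 -0.123  0.14 ]
[ 0.54  -0.108  0.03 ]
[ 0.563 -0.227  0.03 ]
```

View pics/s4.png

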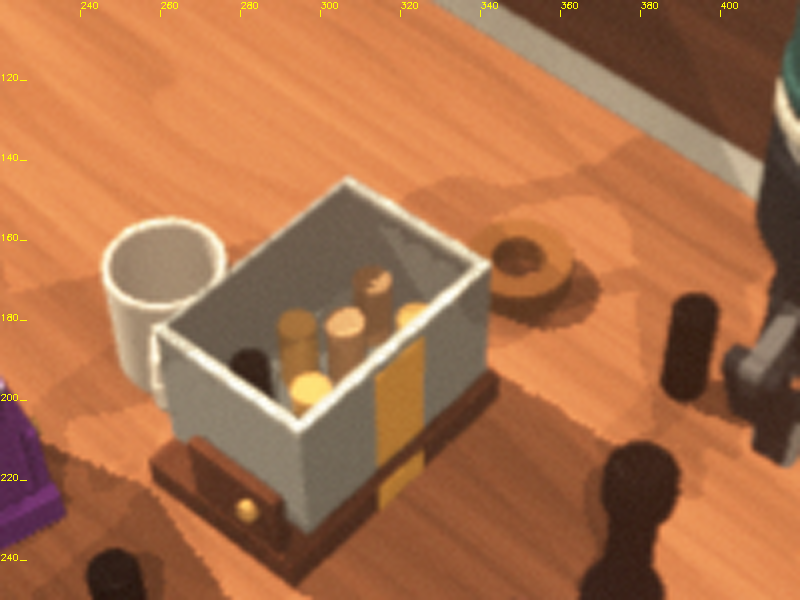

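View pics/t4.png

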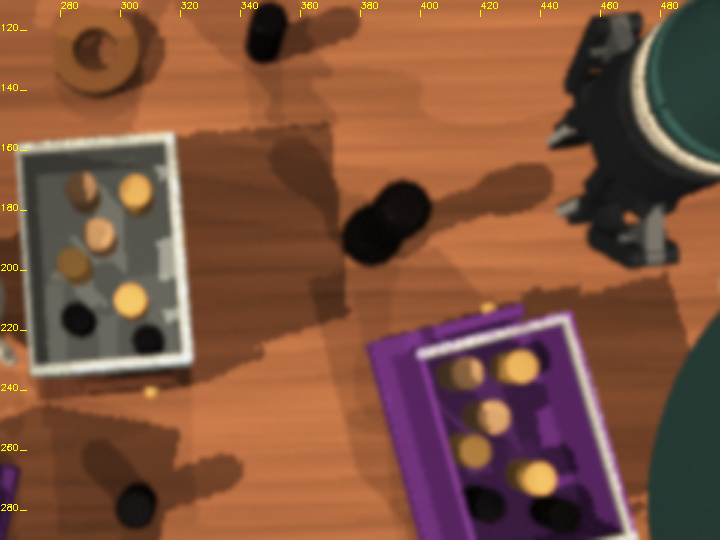

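Emit:
arm_command(plan=[[[0.25,0.4,0,0,0,0,0.12],[0.25,0.4,0,0,0.115,0.023,0],[0.25,0.4,0,0,0.115,0.023,0],[0.25,0,0,0,0.115,0.023,0],[0.25,0,0,0,0.115,0.023,0],[0.25,0,0,0,0.115,0.023,0],[0.25,0,0,0,0.115,0.023,0],[0.25,0,0,0,0,0,0]]])

```text
t: 6.22
tool_pos: [0.6298, -0.1885, 0.2662]
orientation: [[0.15, -0.131, 0.98], [-0.742, 0.64, 0.2], [-0.653, -0.757, -0.001]]
ft_force: [-0.5, -0.1, -1.7]
opening: 0.251
```

```bash
python3 - <<'E'
from h import *
o=bot.get_obs();print(o["tool_pos"],o["orientation"].round(3),o["qpos"],o["opening"])
s=read_camera("side");t=read_camera("top");cv2.imwrite("pics/s5.png",s["frame"][:,:,::-1])
for n,a,b in [("rimfar",(317.7,155),(341,167)),("rimnear",(323.3,229.5),(295,206.5))]:
    p,e=tri(t,a,s,b);print(n,p.round(4),round(e,4))
for y in (-.05,0,.05): pass
X=np.array([.599,.039,0]);print("origin px",proj(s,X),proj(t,X))
E
```

```text
[ 0.62977108 -0.18847624  0.26620169] [[ 0.15  -0.131  0.98 ]
 [-0.742  0.64   0.2  ]
 [-0.653 -0.757 -0.001]] [-0.56683627  0.50304944  1.39869573  0.49775281  1.75560119 -0.80569219] 0.25106876385935717
rimfar [0.6767 0.0433 0.1332] 0.0048
rimnear [0.5213 0.0345 0.1377] 0.0012
origin px [320.08441848 221.94283308] [319.83223712 200.08937523]
```

View pics/s5.png

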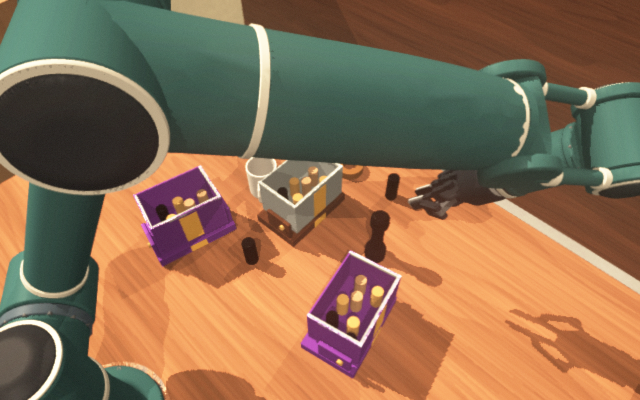

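The bin is shut: rim middle (0.599, 0.039, 0.135). Lowering the leaned gripper behind the peg.

Emit:
arm_command(plan=[[[0.25,0,-0.5,-3,0,0,0],[0.25,0,0,-3,0,0,0],[0.25,0,0,-3,0,0,0],[0.25,0,0,-3,0,0,0],[0.25,0,0,-3,0,0,0],[0.25,0,0,-3,0,0,0],[0.25,0,0,-2,0,0,0],[0.25,0,0,-1.5,0,0,0],[0.25,0,0,-1,0,0,0],[0.25,0,0,0,0,0,0]]])

```text
t: 7.15
tool_pos: [0.6302, -0.1916, 0.0451]
orientation: [[0.157, -0.129, 0.979], [-0.746, 0.635, 0.203], [-0.648, -0.762, 0.003]]
ft_force: [-0.6, -0.8, -0.4]
opening: 0.251
```

```bash
python3 - <<'E'
from h import *
o=bot.get_obs();print(o["tool_pos"],o["ft_force"])
s=read_camera("side");t=read_camera("top");w=read_camera("wrist")
crop(s,330,130,200,150,4,"pics/s6.png");crop(t,340,130,200,150,4,"pics/t6.png");cv2.imwrite("pics/w6.png",w["frame"][:,:,::-1])
E
```

```text
[ 0.63021739 -0.19155034  0.04508138] [-0.56131214 -0.81100663 -0.36550495]
```

View pics/s6.png

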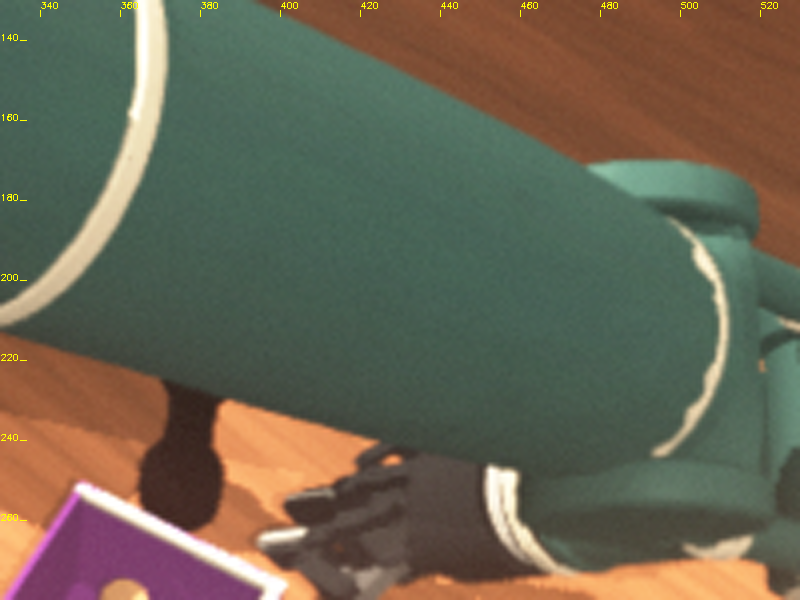

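View pics/t6.png

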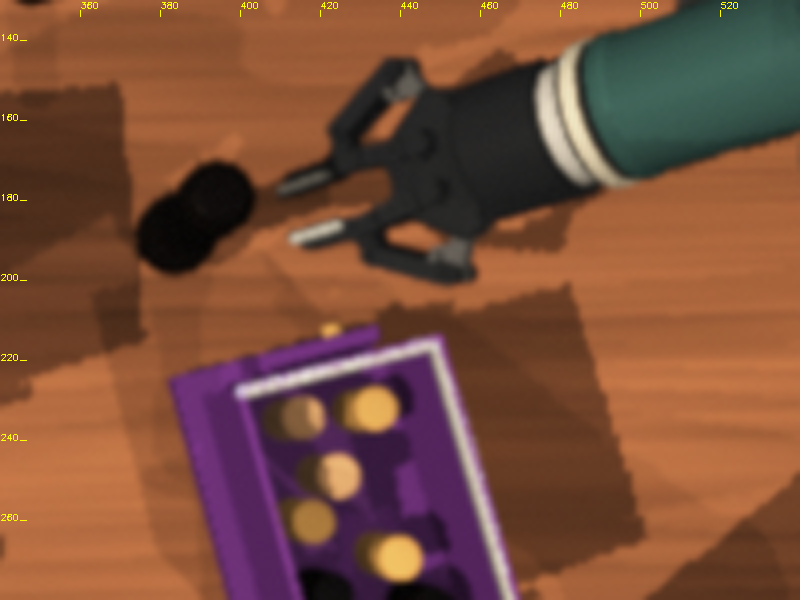

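View pics/w6.png

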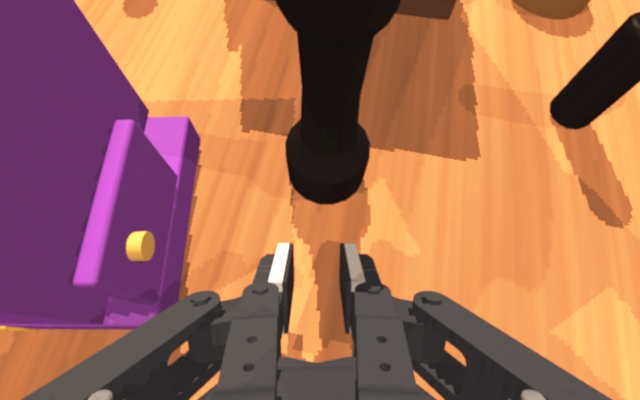

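Emit:
arm_command(plan=[[[0.25,0.4,0,-1,0,0,0],[0.25,0,0,-0.7,0,0,0],[0.25,-0.1,1.0,0,0,0,0],[0.25,-0.1,1.0,0,0,0,0],[0.25,-0.07,0.7,0,0,0,0],[0.25,-0.07,0.5,0,0,0,0],[0.25,-0.07,0.5,0,0,0,0],[0.25,0,0,0,0,0,0]]])

```text
t: 7.97
tool_pos: [0.6304, -0.1543, 0.0296]
orientation: [[0.158, -0.128, 0.979], [-0.746, 0.634, 0.203], [-0.647, -0.762, 0.005]]
ft_force: [0.2, 0.5, -0.3]
opening: 0.245
```

```bash
python3 - <<'E'
from h import *
o=bot.get_obs();print(o["tool_pos"],o["ft_force"])
t=read_camera("top");w=read_camera("wrist")
crop(t,340,130,200,150,4,"pics/t7.png");cv2.imwrite("pics/w7.png",w["frame"][:,:,::-1])
E
```

```text
[ 0.63038675 -0.15427116  0.0295859 ] [ 0.21175395  0.50753204 -0.26670556]
```

View pics/t7.png

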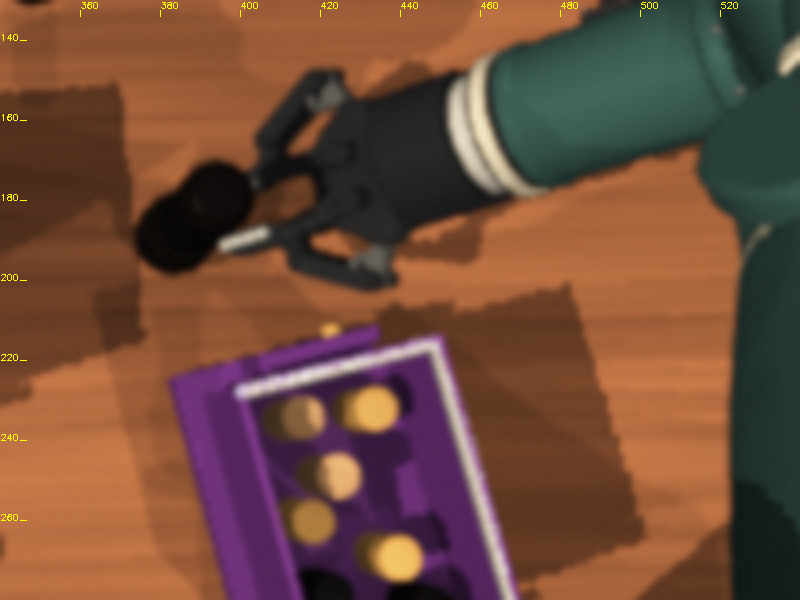

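View pics/w7.png

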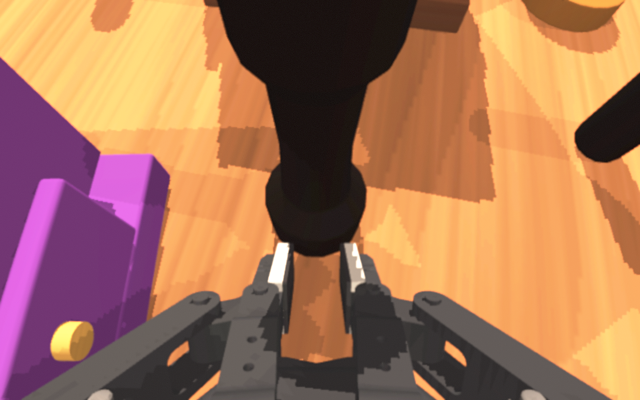

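The peg's foot is centred between the fingertips, just touching. I'll push slowly along (−0.17, 1).

Emit:
arm_command(plan=[[[0.25,-0.05,0.3,0,0,0,0],[0.25,-0.08,0.5,0,0,0,0],[0.25,-0.08,0.5,0,0,0,0],[0.25,-0.08,0.5,0,0,0,0],[0.25,-0.08,0.5,0,0,0,0],[0.25,-0.08,0.5,0,0,0,0],[0.25,-0.08,0.5,0,0,0,0],[0.25,-0.08,0.5,0,0,0,0],[0.25,-0.08,0.5,0,0,0,0],[0.25,-0.08,0.5,0,0,0,0],[0.25,-0.05,0.3,0,0,0,0],[0.25,0,0,0,0,0,0]]])

```text
t: 9.07
tool_pos: [0.6221, -0.1036, 0.0293]
orientation: [[0.157, -0.128, 0.979], [-0.746, 0.635, 0.202], [-0.648, -0.762, 0.005]]
ft_force: [-0.3, -0.0, -0.6]
opening: 0.249
```

```bash
python3 - <<'E'
from h import *
o=bot.get_obs();print(o["tool_pos"],o["ft_force"])
t=read_camera("top");w=read_camera("wrist");s=read_camera("side")
crop(t,300,130,200,150,4,"pics/t8.png");cv2.imwrite("pics/w8.png",w["frame"][:,:,::-1]);cv2.imwrite("pics/s8.png",s["frame"][:,:,::-1])
E
```

```text
[ 0.62205574 -0.1035842   0.02925672] [-0.27966917 -0.02721277 -0.61686624]
```

View pics/t8.png

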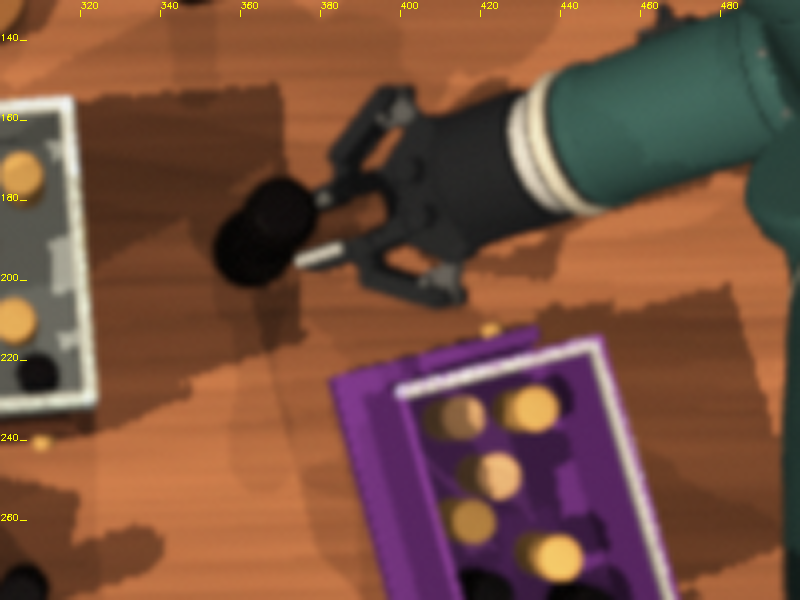

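View pics/w8.png

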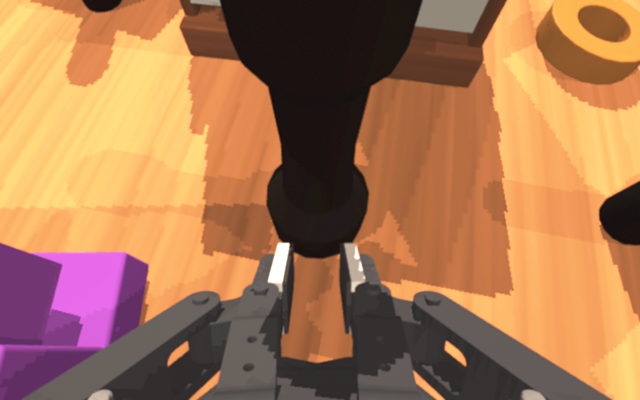

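View pics/s8.png

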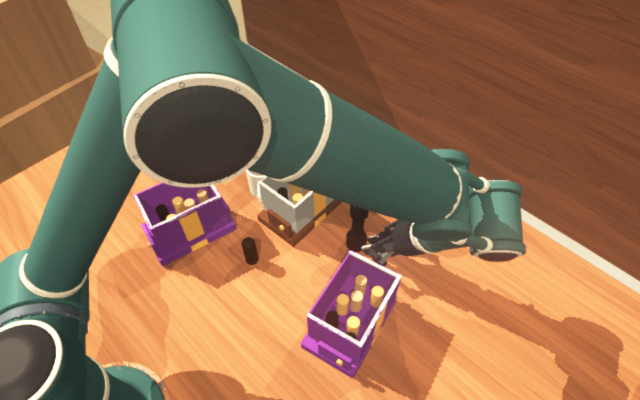

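```bash
python3 - <<'E'
from h import *
t=read_camera("top")
for uv in [(394,180),(370.3,183.3)]: print(onz(t,uv,.15).round(4))
f=t["frame"].astype(int)
m=(f.max(2)<45).astype(np.uint8)
m[:, :345]=0;m[:,380:]=0;m[:160]=0;m[210:]=0
# circle fits via contour extremes
ys,xs=np.nonzero(m);print(xs.min(),xs.max(),ys.min(),ys.max())
p=onz(t,(362.3,192.5),.012);print(p.round(4))
print("stand px target peg centre head",proj(t,[.6005,.015,.15]),"foot",proj(t,[.6005,.015,.015]))
E
```

```text
[ 0.6188 -0.1134  0.15  ]
[ 0.6131 -0.0644  0.15  ]
353 379 174 201
[ 0.6135 -0.0639  0.012 ]
stand px target peg centre head [331.77445973 190.32325903] foot [329.8467773  198.47959354]
```

Emit:
arm_command(plan=[[[0.25,-0.05,0.3,0,0,0,0],[0.25,-0.09,0.55,0,0,0,0],[0.25,-0.09,0.55,0,0,0,0],[0.25,-0.09,0.55,0,0,0,0],[0.25,-0.09,0.55,0,0,0,0],[0.25,-0.09,0.55,0,0,0,0],[0.25,-0.09,0.55,0,0,0,0],[0.25,-0.09,0.55,0,0,0,0],[0.25,-0.09,0.55,0,0,0,0],[0.25,-0.09,0.55,0,0,0,0],[0.25,-0.08,0.5,0,0,0,0],[0.25,-0.05,0.3,0,0,0,0]]])

```text
t: 10.27
tool_pos: [0.6123, -0.0433, 0.0293]
orientation: [[0.157, -0.127, 0.979], [-0.746, 0.635, 0.202], [-0.647, -0.762, 0.005]]
ft_force: [0.9, -0.9, -0.9]
opening: 0.252
```

```bash
python3 - <<'E'
from h import *
o=bot.get_obs();print(o["tool_pos"],o["ft_force"])
t=read_camera("top");w=read_camera("wrist")
crop(t,260,130,200,150,4,"pics/t9.png");cv2.imwrite("pics/w9.png",w["frame"][:,:,::-1])
E
```

```text
[ 0.61227205 -0.043296    0.02931204] [ 0.93474313 -0.87633098 -0.85209845]
```

View pics/t9.png

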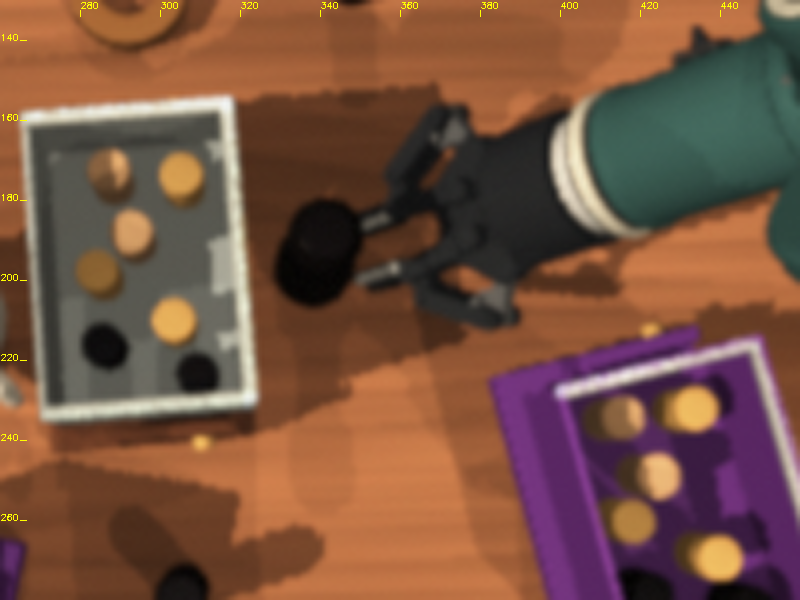

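View pics/w9.png

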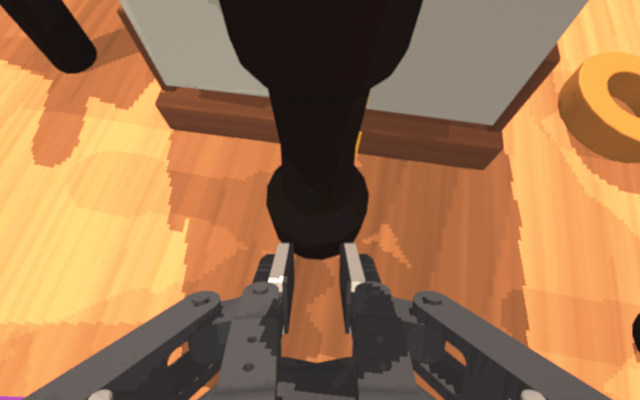

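Emit:
arm_command(plan=[[[0.25,-0.06,0.4,0,0,0,0],[0.25,-0.06,0.4,0,0,0,0],[0.25,-0.06,0.4,0,0,0,0],[0.25,-0.05,0.3,0,0,0,0],[0.25,-0.03,0.2,0,0,0,0],[0.25,0,0,0,0,0,0]]])

```text
t: 10.87
tool_pos: [0.6098, -0.0265, 0.0293]
orientation: [[0.157, -0.127, 0.979], [-0.746, 0.635, 0.202], [-0.647, -0.762, 0.005]]
ft_force: [0.7, 0.8, -0.3]
opening: 0.251
```

Emit:
arm_command(plan=[[[0.25,0,0.15,0,0,0,0],[0.25,0,0.15,0,0,0,0],[0.25,0,0,0,0,0,0]]])

```text
t: 11.12
tool_pos: [0.61, -0.0244, 0.0293]
orientation: [[0.157, -0.127, 0.979], [-0.747, 0.634, 0.202], [-0.646, -0.763, 0.005]]
ft_force: [0.2, -1.7, 0.5]
opening: 0.249
```

Emit:
arm_command(plan=[[[0.25,0,0.1,0,0,0,0],[0.25,0,0.1,0,0,0,0],[0.25,0,0,0,0,0,0]]])

```text
t: 11.37
tool_pos: [0.6104, -0.0239, 0.0293]
orientation: [[0.158, -0.126, 0.979], [-0.748, 0.632, 0.202], [-0.644, -0.765, 0.006]]
ft_force: [-0.5, -6.8, 0.3]
opening: 0.247
```

```bash
python3 - <<'E'
from h import *
o=bot.get_obs();print(o["tool_pos"],o["ft_force"])
t=read_camera("top");w=read_camera("wrist")
crop(t,260,130,200,150,4,"pics/t10.png");cv2.imwrite("pics/w10.png",w["frame"][:,:,::-1])
E
```

```text
[ 0.61044334 -0.02385661  0.02932437] [-0.45122005 -6.81094639  0.27879632]
```

View pics/t10.png

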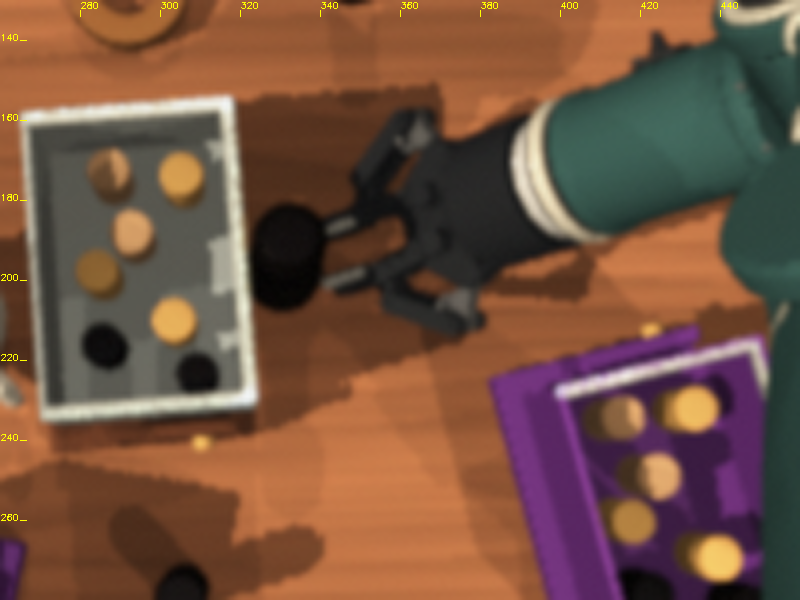

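View pics/w10.png

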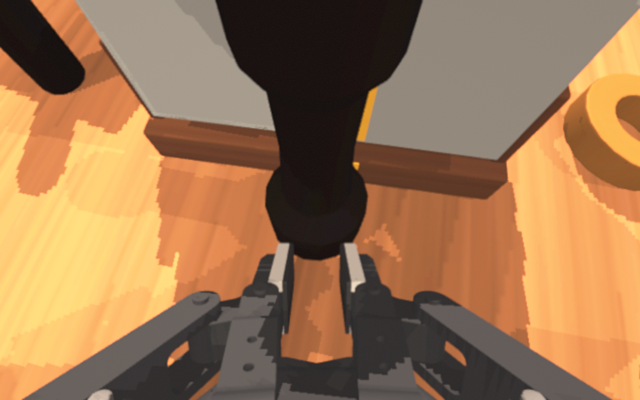

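Emit:
arm_command(plan=[[[0.25,0.08,-0.4,0,0,0,0],[0.25,0.15,-0.8,0,0,0,0],[0.25,0.3,-1.5,0,0,0,0],[0.25,0.3,-2,0,0,0,0],[0.25,0.3,-2,0,0,0,0],[0.25,0.3,-2,0,0,0,0],[0.25,0.3,-2,1.5,0,0,0],[0.25,0.3,-2,3,0,0,0],[0.25,0,-2,3,0,0,0],[0.25,0,-1,4,0,0,0],[0.25,0,0,4,0,0,0],[0.25,0,0,3,0,0,0]]])

```text
t: 12.47
tool_pos: [0.6309, -0.1815, 0.2177]
orientation: [[0.157, -0.124, 0.98], [-0.747, 0.634, 0.2], [-0.646, -0.763, 0.007]]
ft_force: [0.6, -0.1, 1.0]
opening: 0.25
```

Emit:
arm_command(plan=[[[0.25,2,-2,2,0,0,0],[0.25,2,-2,2,0,0,0],[0.25,2,-2,2,0,0,0],[0.25,2,-2,2,0,0,0],[0.25,2,-2,2,0,0,0],[0.25,0,0,0,0,0,0]]])

```text
t: 12.97
tool_pos: [0.7332, -0.2838, 0.317]
orientation: [[0.159, -0.12, 0.98], [-0.749, 0.632, 0.199], [-0.643, -0.766, 0.011]]
ft_force: [-0.3, 0.3, 0.5]
opening: 0.252
```

```bash
python3 - <<'E'
from h import *
o=bot.get_obs();print(o["t"],o["tool_pos"],o["ft_force"])
t=read_camera("top");s=read_camera("side")
crop(t,220,100,200,150,4,"pics/t11.png");cv2.imwrite("pics/s11.png",s["frame"][:,:,::-1])
E
```

```text
12.9667 [ 0.7332129  -0.28383295  0.3169855 ] [-0.31623892  0.25335078  0.49791041]
```

View pics/t11.png

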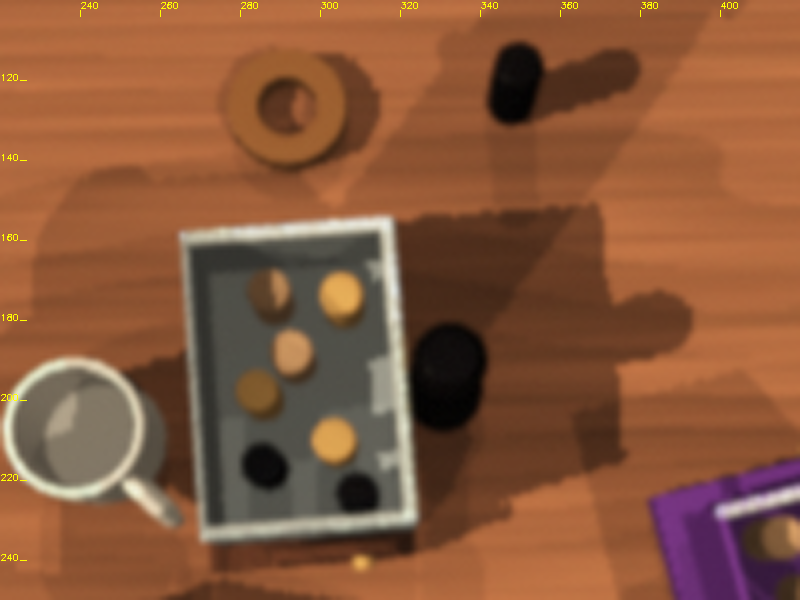

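View pics/s11.png

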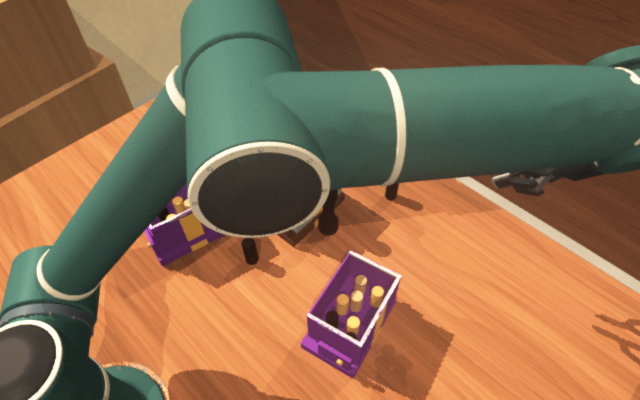

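The top view shows the peg standing at the bin front: head (332,189), foot (331,199). The ring, mug and short peg haven't moved. The arm blocks the side view, so I'll swing it clear for a last check.

Emit:
arm_command(plan=[[[0.25,-2,-3,1,0,0,0],[0.25,-2,-3,1,0,0,0],[0.25,-2,-3,1,0,0,0],[0.25,-2,-3,1,0,0,0],[0.25,-2,-3,1,0,0,0],[0.25,-2,-3,0,0,0,0],[0.25,-2,-3,0,0,0,0],[0.25,-2,-3,0,0,0,0],[0.25,-2,-3,0,0,0,0],[0.25,-2,-3,0,0,0,0],[0.25,0,0,0,0,0,0],[0.25,0,0,0,0,0,0]]])

```text
t: 14.07
tool_pos: [0.5276, -0.5809, 0.3616]
orientation: [[0.152, -0.127, 0.98], [-0.744, 0.638, 0.198], [-0.65, -0.76, 0.003]]
ft_force: [1.0, -0.2, 0.9]
opening: 0.248
```

```bash
python3 - <<'E'
from h import *
o=bot.get_obs();print(o["t"],o["tool_pos"],o["qpos"].round(2))
s=read_camera("side")
crop(s,220,100,200,150,4,"pics/s12.png");cv2.imwrite("pics/s12f.png",s["frame"][:,:,::-1])
E
```

```text
14.0667 [ 0.52761981 -0.58089019  0.36158634] [-0.97  0.93  0.55  0.35  2.3  -1.02]
```

View pics/s12.png

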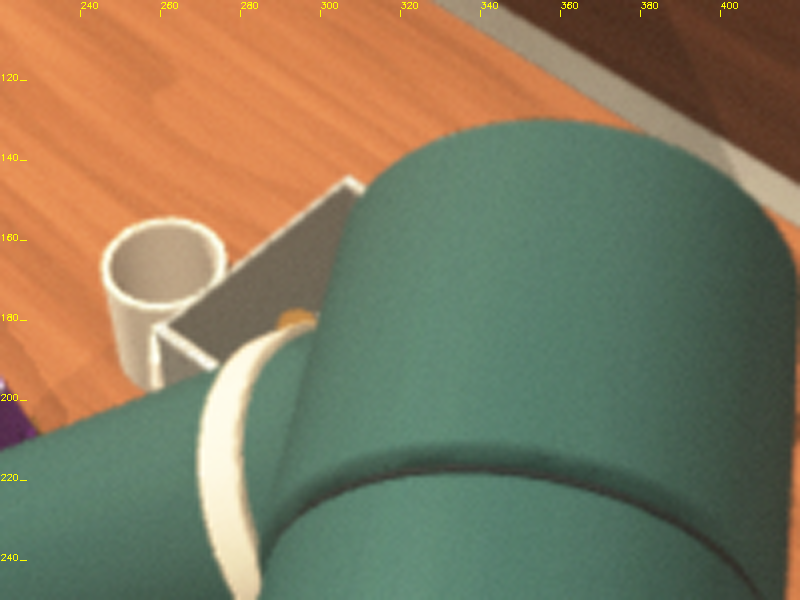

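Emit:
arm_command(plan=[[[0.25,1.9,3.2,0,-0.115,-0.023,0],[0.25,1.9,3.2,0,-0.115,-0.023,0],[0.25,1.9,3.2,0,-0.115,-0.023,0],[0.25,1.9,3.2,0,-0.115,-0.023,0],[0.25,1.9,3.2,0,-0.115,-0.023,0],[0.25,1.9,3.2,0,-0.115,-0.023,0],[0.25,1.9,3.2,0,0,0,0],[0.25,1.9,3.2,0,0,0,0],[0.25,1.9,3.2,0,0,0,0],[0.25,1.9,3.2,0,0,0,0],[0.25,0,0,0,0,0,0]]])

```text
t: 15.03
tool_pos: [0.7228, -0.2485, 0.3641]
orientation: [[0.213, 0.001, 0.977], [-0.977, 0.005, 0.213], [-0.004, -1.0, 0.002]]
ft_force: [0.5, 0.5, -0.2]
opening: 0.246
```

```bash
python3 - <<'E'
from h import *
o=bot.get_obs();print(o["t"],o["tool_pos"],o["qpos"].round(2))
s=read_camera("side");t=read_camera("top")
crop(s,220,100,200,150,4,"pics/s13.png");cv2.imwrite("pics/s13f.png",s["frame"][:,:,::-1])
E
```

```text
15.0333 [ 0.72280761 -0.24846089  0.36410072] [-0.37  0.4   1.22  0.    1.52 -0.58]
```

View pics/s13.png

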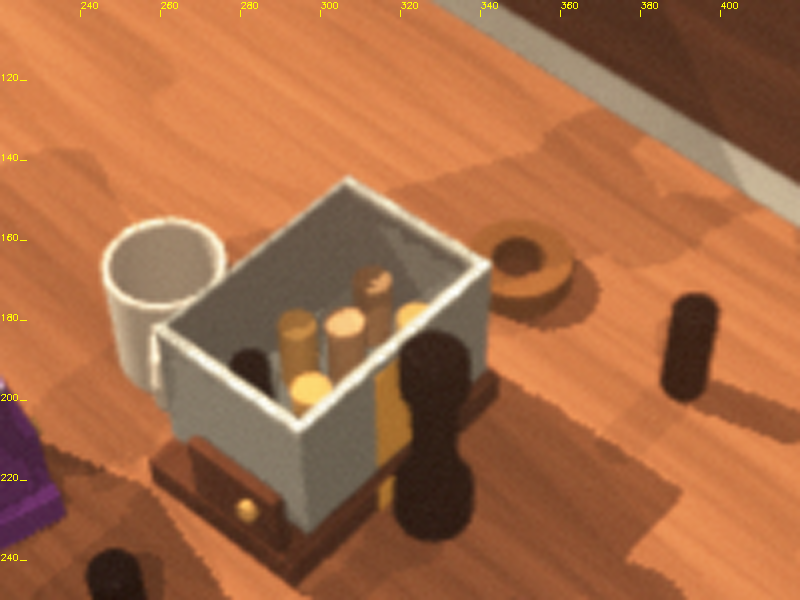

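```bash
python3 - <<'E'
from h import *
s=read_camera("side");t=read_camera("top")
print(tri(t,(332.3,189.3),s,(328.5,187)))
for z in (.15,0): print(proj(s,[.6005,.015,z]),proj(t,[.6005,.015,z]))
f=s["frame"].astype(int)
m=(f.max(2)<60).astype(np.uint8); m[:,:315]=0;m[:,340:]=0;m[:180]=0;m[240:]=0
for y in (222,225,228): 
    x=np.nonzero(m[y])[0];print(y,x.min(),x.max())
print("rows",np.nonzero(m[:,328])[0][[0,-1]])
for a in np.linspace(0,6.28,9)[:-1]: print(proj(s,[.6005+.024*np.cos(a),.015+.024*np.sin(a),0.0]).round(1),end=" ")
E
```

```text
(array([0.60224255, 0.01418018, 0.14913628]), np.float64(0.0011543391877875254))
[327.9288221  186.92804202] [331.77445973 190.32325903]
[327.64798256 227.19051962] [329.66747045 199.23827281]
222 319 337
225 319 336
228 319 336
rows [184 234]
[334.5 221.4] [327.4 219.1] [320.5 221.6] [317.7 227.3] [320.7 233.1] [327.9 235.5] [334.9 232.9] [337.6 227.1]
```

```bash
python3 -c "
from bench import job
print(job.sign_off())"
```

```text
the job is handed in; nothing more can be done
None
```

The zinc bin is fully shut and the tall ebony peg stands against the front of its stand, at the yellow stripe. I handed the job in at about 15 s of the 64 s allowed.

- **Bin:** I pushed the rim back with closed fingers until it stopped moving and the force rose to 17 N, so it is at its hard stop. With the gripper clear, the rim's middle measured about (0.599, 0.039, 0.135), within calibration error of the shut height of 0.137. The rim corners were at the same pixels in the last side picture.
- **Peg:** I leaned the gripper back about 40° and cradled the foot between slightly open fingertips low on the shelf. The peg slid along standing until it met the sill, where the force rose to 7 N with almost no further movement.
- **Last checks:** With the robot well clear, the peg's head measured about (0.602, 0.014), against a target of (0.6005, 0.015). That is about 2 mm off the stripe's middle.
- **Bystanders:** The mug, the ring and the two short pegs look unmoved in the pictures. I judged this by eye and did not measure them again. The purple look-alikes were not touched.

No check failed. The far rim corner's two views disagreed by about 5 mm, so the firm stop is the stronger evidence that the bin is shut.

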